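# Sort gym hardware and hold the air lever half-way

## Task

Sort the loose gym hardware into the trays of the dust-off station: both barbell collars in the wide tray and the selector pin in the narrow tray, each lying flat on the tray's floor and none on top of another. Then press the station's spring-loaded air lever down with the fingertips to about half of its travel, never all the way down, and finish while still holding it there. Leave the dumbbell, the bottle and the jar where they stand.

Things in the scene. Friction and masses are not known exactly. Their poses are not given: they have to be found in the camera images.
- station: dust-off station, fixed: grey deck 160 (x) by 470 (y) by 30 mm high carrying two trays and, near its -y end, a dark valve housing (75 x 60 mm, top 85 mm above the table; steel cheeks on it rise to 125 mm) with the air lever and a dial whose needle shows the travel (thick middle mark = half). Origin on the table, under the deck, which spans y -225 to +245 mm; its -x side faces the robot.
- wide_tray: wide steel tray standing fixed on the deck, open on top, 140 (x) by 170 (y) by 40 mm high, walls and floor 4 mm. Origin under the centre of its floor, 30 mm above the table; axes parallel to the station's. It stands either in the outer (+y) place or in the middle place of the deck.
- narrow_tray: narrow steel tray in the other place, 140 (x) by 100 (y) by 40 mm high, walls and floor 4 mm. Origin under the centre of its floor, 30 mm above the table; axes parallel to the station's.
- collar_a: barbell collar: dark steel ring lying flat, outside diameter 50, hole 28, 26 mm high, 0.15 kg, with a screw stub 10 mm thick that sticks out 7.5 mm beyond the ring along its +x. Origin at the centre of its underside, z up.
- collar_b: a second collar, the same as collar_a
- collar_a_center (a point): centre of collar_a, on its axis 13 mm above its underside
- collar_b_center (a point): centre of collar_b, on its axis 13 mm above its underside
- pin: selector pin of a weight stack: L of bright round steel bar, 12 mm thick, lying flat, 0.09 kg. Its straight shank runs along x from -35 mm to +55 mm (axis of the bar; round ends add 6 mm) and the handle goes from the -35 mm end 30 mm towards +y. Origin on the underside, below the shank's axis, near the centre of mass and a good place to grip across the shank.
- pin_tip (a point): free end of the pin's shank, on its axis, 55 mm along x from the pin's origin
- pad_top (a point): centre of the upper face of the round black pad (34 mm across, 12 mm thick) at the end of the lever's steel arm, where to press; 141 mm above the table at rest, 121 mm at half travel. The pad's centre is 95 mm from the hinge towards the station's -x.
- lever (a joint): angle of the air lever: 0 at rest (arm leaning 0.21 rad up), grows as pressed down, 0.21 half-way (arm level), 0.42 at the bottom stop (pad 40 mm lower); springs back when let go. At the pad 4 N start it, 10 N hold half, 17 N reach the stop. Its hinge is a level pin along the station's y, 115 mm above the table at (+25, -180) mm in the station's frame.
- dumbbell: bystander: hex dumbbell, 181 mm long along its y, heads 60 mm high, 2 kg; origin under its middle
- bottle: bystander: upright grey drinking bottle, 66 mm across, 170 mm high; origin at its foot
- jar: bystander: white jar with metal lid, 74 mm across, 80 mm high; origin at its foot
Mind the look-alikes: they are no part of the job. What is meant by the pin is not blue, green or red, and is the larger of those in its own colour.

How it is judged:
By the outcome, as a careful person would: the job done as asked, in the order asked, and still so for the second after the job is handed in, while the arm keeps its last pose, push and grip.
It also fails if it takes over 72 s, if anything falls off the work surface, if the arm or the gripper's body presses on something with over 40 N, if the wrist force passes 120 N, or if a joint passes its speed limit or range.

## Robot

A 6-joint arm with a two-finger parallel gripper is mounted at the origin on the work surface. World frame = base frame: x ahead of the robot, y to its left, z up, the work surface at z = 0. Lengths are in m, angles in rad, forces in N, time in s.
With the tool pointing down it reaches from about 0.35 to 0.875 m from the base axis. Payload 15.5 kg.
Tool frame: the origin (TCP) lies midway between the tips of the shut fingers; the grasp point (between the pads) lies 19 mm behind it; z points along the fingers, y is the line along which they close (so a half turn about z gives the same grasp; the last joint's range is limited). The gripper opens to 85 mm and grips with 20 to 120 N. Pads are 22 mm wide; open, the fingers measure 114 mm over their backs; the gripper's body (76 mm by 85 mm) begins 54 mm behind the grasp point. The pads swing forward as they close: fully open they stand 13 mm farther back than shut.
Start: joints at [-1.413, 0.494, 1.345, -0, 1.302, -0.096], TCP at [0.156, -0.605, 0.231] pointing down, gripper open.
Joint ranges: [-2.91, 2.91], [-0.82, 2.16], [0.22, 2.67], [-1.22, 4.37], [0.12, 2.79], [-3.08, 3.08]. Speed limits (rad/s): [1.89, 1.89, 2.57, 3.01, 3.01, 3.01].

## Interface

Orientations are given as a unit quaternion [w, x, y, z].
In Python, from bench import status, imaging, job gives the robot as it stands.
- The arm moves only by the tool move_arm, never from a script. Its argument "rows" is a list of rows, each an object of numbers: "gripper": the closure, from -1 (fully open) to 1 (shut); "tx", "ty", "tz": the shift along the tool's x, y, z in units of 60 mm (1.0 is 60 mm); "wx", "wy", "wz": the turn, a rotation vector about the tool's x, y, z in units of 6 degrees (1.0 is 6 degrees). In form: [{"gripper": .., "tx": .., "ty": .., "tz": .., "wx": .., "wy": .., "wz": ..}, ...]. A call has 1 to 12 rows; each row is the pose to reach, as a shift and turn from the pose commanded when the call began, along the tool's axes at that moment; what a row does not reach only later rows make up. A row lasts 1/8 s, in which the tool goes at most 62.5 mm and 10.7 degrees, less where a joint would pass 70% of its speed; a pose out of reach is approached as far as the arm can. A call with a gripper value outside its range is refused whole. The fingers move at their own pace and stop on an object; the grip force is fixed at half the most. Time passes only in rows, so rows that repeat a pose let the fingers close. It gives the time, the measured TCP pose, the force, the opening and the grip force at its end, in the units of the state.
- status.state(): the state, without advancing time (a new reading comes with each control period).
- imaging.capture(name): name is "scene" or "top" or "wrist"; returns (picture, depth): 480x640x3 uint8, red, green, blue; 480x640 float32, m along the optical axis (not along the pixel's ray), 0 where there is no reading.
- imaging.camera_info(name): a dict with "K" (3x3 intrinsics, pixels), "camera_from_world" (4x4, takes a point from world to camera coordinates); the wrist camera has in their place "mount" (4x4, takes a point from camera to tool coordinates, whose origin is the TCP and whose axes are the flange's). Camera axes: x right, y down, z forward; pixel columns grow to the right and rows downward; lengths in m; the calibration is good to about 2 mm. A picture is of the moment at which its call begins: read the wrist's pose just before it. camera_info takes no time and is no camera call.
- job.job_done(): hands the job in; it is judged then, once.
Trained networks look in the newest picture that a camera, given by its name, has taken for a name from the list of things; names that differ only in an ending like _2 or _b are one class to them, and where a whole thing is asked for, a point or a joint stands for the part that bears it (a point fixed in the world has none). Each returns a list of dicts, best first, with "p" (0 to 1); they miss things now and then, are a little off and sometimes report something else, mostly with a low value. They report only what shows in the picture. A call takes as long as a camera call. They do not tell look-alikes from the thing itself.
- imaging.recognise(camera, thing): "pixel" ([column, row] in pixels, amid what is visible of it).
- imaging.cut_out(camera, thing): "mask" (480x640 bool, what is visible of it) and "pixel" ([column, row] in pixels, amid what is visible of it).
The state is a dict: "time_s": time; "q": joint angles; "dq": joint speeds; "joint_torque": joint torques, N m; "tcp_pos": TCP position; "eef_rot": TCP orientation; "ft_force": force on the tool from outside, world axes, zero at the start; "torque": the same for the moment, N m; "finger_gap": finger opening in m; "gripper_force": force on a finger pad.
Only numpy, scipy, OpenCV 4.12 (cv2) and the standard library are available. Lean on these libraries where they do the work, as an engineer would, in place of code of your own. Each camera call takes 0.05 s, during which the arm holds its last target. There are 200 camera calls.

## Working session

There is one attempt and no reset: what is moved stays moved. The work goes in short steps, Python scripts to look and compute and a tool call to move; the robot and the scene stay as the last step left them, time stands still between calls to the robot, and variables do not carry over. Pictures are saved under pics/ and viewed, at most 10 in all, crops included, and the job is handed in when it is done.

Besides the shell and the picture viewer there is one more tool, called as name([rows], argument=value, ...), one row to a line, values as JSON. move_arm: Moves the arm, as the interface text tells. Its arguments: {"type":"object","properties":{"rows":{"type":"array","items":{"type":"object","properties":{"gripper":{"type":"number"},"tx":{"type":"number"},"ty":{"type":"number"},"tz":{"type":"number"},"wx":{"type":"number"},"wy":{"type":"number"},"wz":{"type":"number"}}}}},"required":["rows"]}

```bash
ls; mkdir -p pics; cat > h.py <<'E'
import numpy as np, cv2
from bench import status, imaging, job
from scipy.spatial.transform import Rotation as R
def Rt(q): return R.from_quat([q[1],q[2],q[3],q[0]]).as_matrix()
def cam(name):
    s=status.state(); pic,d=imaging.capture(name); i=imaging.camera_info(name); K=np.array(i["K"])
    if "mount" in i:
        T=np.eye(4);T[:3,:3]=Rt(s["eef_rot"]);T[:3,3]=s["tcp_pos"]; W=T@np.array(i["mount"])
    else: W=np.linalg.inv(np.array(i["camera_from_world"]))
    return pic,d,K,W
def cloud(d,K,W):
    v,u=np.mgrid[:480,:640]
    P=np.stack([(u-K[0,2])/K[0,0]*d,(v-K[1,2])/K[1,1]*d,d],-1)@W[:3,:3].T+W[:3,3]
    P[d<=0]=np.nan
    return P
def save(n,pic): cv2.imwrite("pics/"+n+".png",pic[...,::-1])
E
python3 - <<'E'
from h import *
np.set_printoptions(precision=4,suppress=True)
print(status.state())
for n in ("top","scene"):
    pic,d,K,W=cam(n); save(n,pic); P=cloud(d,K,W); np.save(n+"_P.npy",P)
    print(n,W[:3,3],W[:3,2])
    for t in ("station","wide_tray","narrow_tray","collar_a","pin","pad_top","dumbbell","bottle","jar"):
        for r in imaging.cut_out(n,t):
            m=r["mask"]; q=P[m]; q=q[~np.isnan(q[:,0])]
            print(t,round(r["p"],2),np.round(r["pixel"]),m.sum(),np.median(q,0) if len(q) else None, np.percentile(q,[3,97],axis=0).round(3).tolist() if len(q) else None)
E
```

```text
pics
{'time_s': 0.0, 'q': array([-1.4135,  0.4942,  1.3462, -0.    ,  1.3025, -0.0955]), 'dq': array([-0.0009,  0.0015, -0.0002, -0.0003,  0.0006, -0.0004]), 'joint_torque': array([ -0.0072, -88.2179, -38.3871,  -0.0009,   0.0103,   0.0001]), 'tcp_pos': array([ 0.1562, -0.6048,  0.2307]), 'eef_rot': array([-0.0006,  0.992 ,  0.126 , -0.    ]), 'ft_force': array([ 0.5025,  0.0228, -0.3465]), 'torque': array([-0.0492,  0.0142, -0.0259]), 'gripper_force': 0.0, 'finger_gap': 0.08522970844401094}
top [ 0.3715 -0.0155  1.3658] [ 0.116  -0.0086 -0.9932]
station 0.81 [344. 195.] 5587 [ 0.6501 -0.0964  0.0307] [[0.584, -0.194, 0.01], [0.741, 0.196, 0.136]]
wide_tray 0.96 [234. 184.] 4200 [0.6818 0.1768 0.0351] [[0.608, 0.09, 0.028], [0.747, 0.256, 0.071]]
narrow_tray 0.57 [300. 188.] 2367 [0.674  0.0242 0.0353] [[0.601, -0.024, 0.029], [0.738, 0.072, 0.072]]
collar_a 0.75 [299. 270.] 268 [0.4686 0.0179 0.025 ] [[0.445, -0.007, -0.001], [0.49, 0.043, 0.031]]
collar_a 0.75 [400. 274.] 310 [ 0.4524 -0.2261  0.0248] [[0.43, -0.253, -0.002], [0.474, -0.2, 0.031]]
collar_a 0.53 [222. 291.] 228 [0.4
[... 2090 characters left out ...]
]
pin 0.64 [472. 278.] 216 [0.3158 0.2581 0.0092] [[0.302, 0.221, -0.0], [0.326, 0.293, 0.013]]
pad_top 0.96 [235. 217.] 629 [ 0.6286 -0.1546  0.131 ] [[0.574, -0.236, 0.002], [0.694, -0.139, 0.146]]
dumbbell 0.82 [248. 139.] 1524 [ 0.4004 -0.3827  0.0451] [[0.321, -0.44, 0.002], [0.487, -0.334, 0.065]]
bottle 0.74 [180. 152.] 1522 [ 0.5743 -0.4174  0.092 ] [[0.537, -0.47, 0.004], [0.597, -0.403, 0.173]]
bottle 0.36 [275. 302.] 3866 [0.6707 0.0168 0.0389] [[0.604, -0.027, 0.033], [0.742, 0.075, 0.073]]
jar 0.75 [475. 404.] 1900 [0.5691 0.4234 0.0793] [[0.526, 0.391, 0.01], [0.59, 0.454, 0.084]]
jar 0.37 [277. 191.] 365 [ 0.4557 -0.2197  0.0241] [[0.434, -0.243, 0.003], [0.478, -0.199, 0.03]]
```

View pics/scene.png

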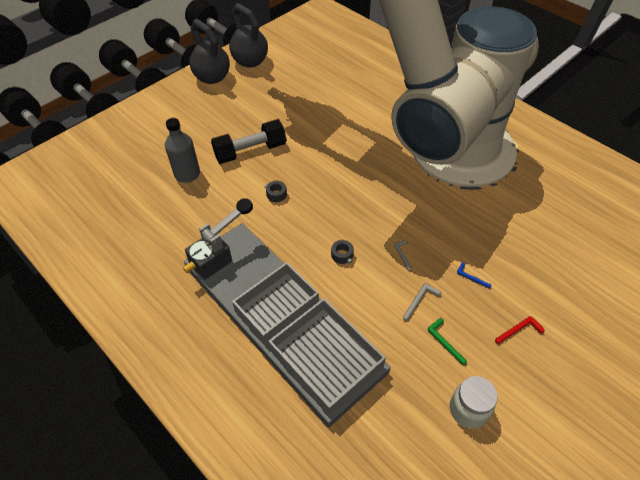

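```bash
python3 - <<'E'
import cv2
a=cv2.imread("pics/scene.png")[215:365,370:560]; cv2.imwrite("pics/crop.png",cv2.resize(a,(760,600),interpolation=cv2.INTER_CUBIC))
E
```

```text
(no output)
```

View pics/crop.png

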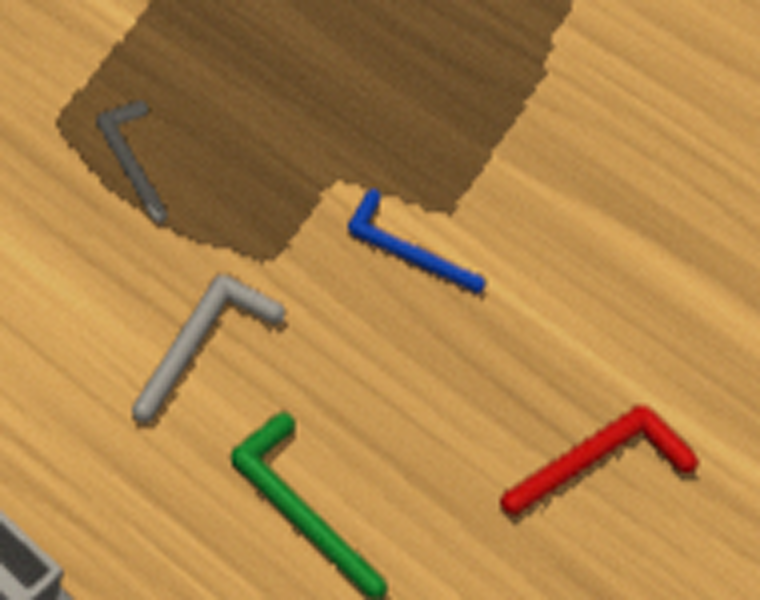

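The scene shows the wide tray outer (327,355), the narrow tray in the middle (274,301), the collars at (277,191) and (343,251), and the lever pad at (245,206). There are five pin candidates: grey (419,292), small dark grey (402,256), blue (472,278), green (444,345) and red (519,330). The meant one is the grey at (419,292), the larger of the two that aren't coloured, and the crop confirms it.

```bash
cat > fit.py <<'E'
from h import *
from scipy.optimize import least_squares, minimize
np.set_printoptions(precision=4,suppress=True)
def pts(n): return np.load(n+"_P.npy").reshape(-1,3)
C={n:pts(n) for n in("top","scene")}
def near(P,c,r,z0,z1): return P[(np.hypot(P[:,0]-c[0],P[:,1]-c[1])<r)&(P[:,2]>z0)&(P[:,2]<z1)]
for n,P in C.items():
    print(n,"table z",np.median(near(P,(.5,.1),.04,-1,1)[:,2]))
    for c in((.469,.016),(.453,-.225)):
        q=near(P,c,.05,.018,.04)
        # silhouette radius fit to upper ring points
        def cost(p):
            r=np.hypot(q[:,0]-p[0],q[:,1]-p[1]); return np.clip(r-.025,0,.006)+np.clip(.014-r,0,.01)
        f=min((least_squares(lambda p:cost(p),np.array(c)+[dx,dy]) for dx in(-.006,0,.006) for dy in(-.006,0,.006)),key=lambda f:f.cost)
        ctr=f.x; q2=near(P,ctr,.045,.007,.04); r=np.hypot(*(q2[:,:2]-ctr).T); s=q2[r>.0275]
        print(" collar",ctr,"top z",np.percentile(q[:,2],90),"n",len(q),"stub",len(s),np.round(np.c_[np.degrees(np.arctan2(s[:,1]-ctr[1],s[:,0]-ctr[0])),r[r>.0275]*1e3,s[:,2]*1e3],0)[:12].tolist())
    q=near(P,(.44,.212),.075,.006,.03)
    def seg(q,a,b):
        d=b-a; t=np.clip(((q-a)@d)/(d@d),0,1); return np.linalg.norm(q-a-t[:,None]*d,axis=1)
    def model(p,sg):
        x,y,th=p; u=np.array([np.cos(th),np.sin(th)]); v=sg*np.array([-u[1],u[0]]); o=np.array([x,y])
        return o-.035*u,o+.055*u,o-.035*u+.03*v
    best=None
    for sg in(1,-1):
      for th in np.arange(0,6.28,.4):
        def c(p):
            A,B,H=model(p,sg); d=np.minimum(seg(q[:,:2],A,B),seg(q[:,:2],A,H))
            cov=[max(0,np.hypot(*(q[:,:2]-e).T).min()-.003)*10 for e in(A,B,H)]
            return np.r_[d,cov]
        f=least_squares(c,[*np.median(q[:,:2],0),th],loss="soft_l1",f_scale=.005)
        if best is None or f.cost<best[0].cost: best=(f,sg)
    f,sg=best; print(" pin",f.x,"sg",sg,"rms",np.sqrt(np.mean(f.fun**2)),"ends",*model(f.x,sg),"z",np.percentile(q[:,2],90))
    for nm,c,r in(("wide",(.68,.175),.13),("narrow",(.67,.024),.09)):
        pass
    # tray rims z 64..76
    q=P[(P[:,2]>.064)&(P[:,2]<.077)&(P[:,0]>.57)&(P[:,0]<.78)&(P[:,1]>-.06)&(P[:,1]<.29)]
    (cx,cy),wh,a=cv2.minAreaRect(q[:,:2].astype(np.float32)); print(" rims",cx,cy,wh,a)
    # deck
    q=P[(P[:,2]>.024)&(P[:,2]<.036)&(P[:,0]>.55)&(P[:,0]<.8)&(P[:,1]>-.25)&(P[:,1]<.3)]
    (cx,cy),wh,a=cv2.minAreaRect(q[:,:2].astype(np.float32)); print(" deck",cx,cy,wh,a)
    q=P[(P[:,2]>.137)&(P[:,2]<.147)&(P[:,0]>.52)&(P[:,0]<.64)&(P[:,1]>-.2)&(P[:,1]<-.1)]
    print(" pad",len(q),np.median(q,0),q.min(0),q.max(0))
E
python3 fit.py
```

```text
top table z 0.00011312544624264564
 collar [0.4683 0.0157] top z 0.02938850906656565 n 216 stub 9 [[17.0, 35.0, 9.0], [70.0, 30.0, 16.0], [75.0, 29.0, 18.0], [81.0, 31.0, 20.0], [80.0, 28.0, 17.0], [86.0, 30.0, 19.0], [86.0, 28.0, 20.0], [-123.0, 33.0, 7.0], [-160.0, 43.0, 8.0]]
 collar [ 0.4524 -0.2236] top z 0.029247902446354133 n 220 stub 16 [[9.0, 45.0, 8.0], [-44.0, 40.0, 12.0], [50.0, 33.0, 7.0], [-69.0, 28.0, 18.0], [-71.0, 30.0, 18.0], [-75.0, 29.0, 21.0], [-76.0, 32.0, 18.0], [-80.0, 29.0, 16.0], [-81.0, 31.0, 19.0], [-85.0, 29.0, 14.0], [-85.0, 31.0, 18.0], [93.0, 28.0, 7.0]]
 pin [0.4477 0.2132 3.4043] sg -1 rms 0.019543963236221772 ends [0.4815 0.2223] [0.3946 0.1989] [0.4738 0.2513] z 0.015083115534289163
 rims 0.6749560832977295 0.11594156175851822 (0.2854047119617462, 0.1421908438205719) 87.14466857910156
 deck 0.6704269647598267 0.03347793221473694 (0.4706733226776123, 0.16153694689273834) 87.05972290039062
 pad 140 [ 0.5921 -0.152   0.1411] [ 0.5778 -0.1678  0.1371] [ 0.6161 -0.1367  0.1466]
scene table z 0.0018568299862546933
 collar [0.4703 0.0154] top z 0.02994931
[... 274 characters left out ...]
lar [ 0.4546 -0.2238] top z 0.029595825560125643 n 258 stub 10 [[-86.0, 36.0, 15.0], [-80.0, 29.0, 23.0], [-70.0, 29.0, 24.0], [-81.0, 30.0, 18.0], [-72.0, 29.0, 19.0], [-69.0, 29.0, 17.0], [-68.0, 41.0, 9.0], [-67.0, 38.0, 7.0], [-29.0, 42.0, 7.0], [-3.0, 37.0, 8.0]]
 pin [0.4495 0.2146 3.4032] sg -1 rms 0.01994189631775944 ends [0.4833 0.2236] [0.3964 0.2004] [0.4756 0.2526] z 0.015157369343504045
 rims 0.6761475205421448 0.11416372656822205 (0.28826355934143066, 0.14243514835834503) 86.83517456054688
 deck 0.6727786660194397 0.03242713212966919 (0.47156497836112976, 0.16073113679885864) 86.8206558227539
 pad 199 [ 0.5968 -0.152   0.1423] [ 0.579  -0.1691  0.137 ] [ 0.625  -0.1359  0.1469]
```

```bash
sed -i 's/q=near(P,(.44,.212),.075,.006,.03)/q=near(P,(.44,.212),.075,.006,.03); q=q[q[:,1]<.243]/' fit.py; python3 fit.py | grep pin
cat >> fit.py <<'E'
def st(deckc,yaw):
    c,s=np.cos(yaw),np.sin(yaw); M=np.array([[c,-s],[s,c]]); o=np.array(deckc)-M@[0,.01]; return o,M
o,M=st((.6718,.0329),np.radians(-3.03))
print("station",o,M[0])
for n,P in C.items():
    q=P[:,:2]-o; q=np.c_[q@M,P[:,2]]
    k=(abs(q[:,0])<.1)&(q[:,1]>-.07)&(q[:,1]<.26)&(q[:,2]>.062)&(q[:,2]<.078)
    h,e=np.histogram(q[k,1],np.arange(-.07,.26,.005)); print(n,dict(zip(np.round(e[:-1]*1e3).astype(int).tolist(),h.tolist())))
    print(np.percentile(q[k,0],[1,99]))
    k=(q[:,2]>.137)&(q[:,2]<.147)&(q[:,0]<-.05)&(q[:,0]>-.11)&(abs(q[:,1]+.18)<.04); print("pad st",np.percentile(q[k],[5,50,95],axis=0))
print("pad expected",o+M@[.025-.095*np.cos(.21),-.18],"half",o+M@[.025-.095,-.18])
E
python3 fit.py | tail -12
```

```text
pin [0.4371 0.2048 0.2244] sg 1 rms 0.01169286010818758 ends [0.403 0.197] [0.4908 0.217 ] [0.3963 0.2262] z 0.015059418941127924
 pin [0.4405 0.2061 0.1966] sg 1 rms 0.01150051752068062 ends [0.4062 0.1993] [0.4945 0.2169] [0.4003 0.2287] z 0.015064185469882085
station [0.6713 0.0229] [0.9986 0.0529]
top {-70: 0, -65: 0, -60: 0, -55: 0, -50: 90, -45: 11, -40: 10, -35: 8, -30: 9, -25: 9, -20: 9, -15: 9, -10: 8, -5: 9, 0: 10, 5: 9, 10: 10, 15: 11, 20: 11, 25: 9, 30: 8, 35: 9, 40: 8, 45: 97, 50: 10, 55: 0, 60: 0, 65: 105, 70: 12, 75: 10, 80: 11, 85: 10, 90: 10, 95: 10, 100: 9, 105: 7, 110: 10, 115: 9, 120: 9, 125: 8, 130: 9, 135: 13, 140: 9, 145: 9, 150: 9, 155: 9, 160: 8, 165: 8, 170: 7, 175: 9, 180: 9, 185: 9, 190: 10, 195: 8, 200: 12, 205: 8, 210: 9, 215: 9, 220: 8, 225: 9, 230: 119, 235: 10, 240: 0, 245: 0, 250: 0}
[-0.0717  0.0692]
pad st [[-0.0831 -0.1922  0.1375]
 [-0.07   -0.178   0.1412]
 [-0.0556 -0.1658  0.1462]]
scene {-70: 0, -65: 0, -60: 0, -55: 25, -50: 241, -45: 20, -40: 16, -35: 14, -30: 16, -25: 14, -20: 18, -15: 15, -10: 16, -5: 13, 0: 14, 5: 18, 10: 19, 15: 14, 20: 18, 25: 15, 30: 20, 35: 15, 40: 20, 45: 241, 50: 32, 55: 0, 60: 26, 65: 240, 70: 20, 75: 17, 80: 19, 85: 17, 90: 17, 95: 19, 100: 19, 105: 19, 110: 21, 115: 18, 120: 16, 125: 16, 130: 19, 135: 19, 140: 17, 145: 18, 150: 16, 155: 22, 160: 19, 165: 17, 170: 20, 175: 19, 180: 22, 185: 21, 190: 21, 195: 20, 200: 20, 205: 19, 210: 19, 215: 18, 220: 26, 225: 19, 230: 269, 235: 6, 240: 0, 245: 0, 250: 0}
[-0.0698  0.0706]
pad st [[-0.0791 -0.1932  0.1383]
 [-0.0663 -0.1785  0.1424]
 [-0.0524 -0.1648  0.1459]]
pad expected [ 0.5939 -0.1532] half [ 0.5919 -0.1531]
```

```bash
cat > go.py <<'E'
import sys
from h import *
def units(x,y,z,yaw):  # yaw (deg) of tool x in the world, tool pointing down
    s=status.state(); A=Rt(s["eef_rot"]); p=s["tcp_pos"]; c,n=np.cos(np.radians(yaw)),np.sin(np.radians(yaw))
    B=np.array([[c,n,0],[n,-c,0],[0,0,-1]])
    t=A.T@(np.array([x,y,z])-p)/.06; w=np.degrees(R.from_matrix(A.T@B).as_rotvec())/6
    return np.round(np.r_[t,w],3)
if __name__=="__main__":
    a=list(map(float,sys.argv[1:]))
    for i in range(0,len(a),4): print(a[i:i+4],units(*a[i:i+4]))
E
python3 go.py .4535 -.2237 .2 87
```

```text
[0.4535, -0.2237, 0.2, 87.0] [  6.385  -4.917   0.521   0.      0.    -12.086]
```

move_arm([
  {"gripper": -1,"tx": 3.2,"ty": -2.5,"tz": 0.3,"wz": -6},
  {"gripper": -1,"tx": 3.2,"ty": -2.5,"tz": 0.3,"wz": -6},
  {"gripper": -1,"tx": 6.385,"ty": -4.917,"tz": 0.521,"wz": -12.086},
  {"gripper": -1,"tx": 6.385,"ty": -4.917,"tz": 0.521,"wz": -12.086},
  {"gripper": -1,"tx": 6.385,"ty": -4.917,"tz": 0.521,"wz": -12.086},
  {"gripper": -1,"tx": 6.385,"ty": -4.917,"tz": 0.521,"wz": -12.086},
  {"gripper": -1,"tx": 6.385,"ty": -4.917,"tz": 0.521,"wz": -12.086},
  {"gripper": -1,"tx": 6.385,"ty": -4.917,"tz": 0.521,"wz": -12.086},
  {"gripper": -1,"tx": 6.385,"ty": -4.917,"tz": 0.521,"wz": -12.086},
  {"gripper": -1,"tx": 6.385,"ty": -4.917,"tz": 0.521,"wz": -12.086},
  {"gripper": -1,"tx": 6.385,"ty": -4.917,"tz": 0.521,"wz": -12.086},
  {"gripper": -1,"tx": 6.385,"ty": -4.917,"tz": 0.521,"wz": -12.086},
])

```text
$.rows[0]: bad value
```

```bash
python3 - <<'E'
from h import *
np.set_printoptions(precision=4,suppress=True)
pic,d,K,W=cam("wrist"); save("w1",pic); P=cloud(d,K,W)
s=status.state(); print(s["time_s"],s["tcp_pos"],s["q"])
for r in imaging.cut_out("wrist","collar_b"):
    m=r["mask"]; q=P[m]; q=q[(q[:,2]>.019)&(q[:,2]<.032)]
    print(r["p"],r["pixel"],m.sum(),np.median(q,0),(np.percentile(q,2,0)+np.percentile(q,98,0))/2,np.percentile(q,98,0)-np.percentile(q,2,0))
E
python3 go.py .4535 -.2237 .2 87 .4535 -.2237 .004 87
```

```text
1.05 [ 0.1563 -0.6051  0.2313] [-1.4135  0.4936  1.3455 -0.      1.3025 -0.0955]
[0.4535, -0.2237, 0.2, 87.0] [  6.385  -4.917   0.521   0.      0.    -12.086]
[0.4535, -0.2237, 0.004, 87.0] [  6.385  -4.917   3.788   0.      0.    -12.086]
```

move_arm([
  {"gripper": -1,"tx": 3.2,"ty": -2.5,"tz": 0.3,"wx": 0,"wy": 0,"wz": -6},
  {"gripper": -1,"tx": 3.2,"ty": -2.5,"tz": 0.3,"wx": 0,"wy": 0,"wz": -6},
  {"gripper": -1,"tx": 6.385,"ty": -4.917,"tz": 0.521,"wx": 0,"wy": 0,"wz": -12.086},
  {"gripper": -1,"tx": 6.385,"ty": -4.917,"tz": 0.521,"wx": 0,"wy": 0,"wz": -12.086},
  {"gripper": -1,"tx": 6.385,"ty": -4.917,"tz": 0.521,"wx": 0,"wy": 0,"wz": -12.086},
  {"gripper": -1,"tx": 6.385,"ty": -4.917,"tz": 0.521,"wx": 0,"wy": 0,"wz": -12.086},
  {"gripper": -1,"tx": 6.385,"ty": -4.917,"tz": 0.521,"wx": 0,"wy": 0,"wz": -12.086},
  {"gripper": -1,"tx": 6.385,"ty": -4.917,"tz": 0.521,"wx": 0,"wy": 0,"wz": -12.086},
  {"gripper": -1,"tx": 6.385,"ty": -4.917,"tz": 0.521,"wx": 0,"wy": 0,"wz": -12.086},
  {"gripper": -1,"tx": 6.385,"ty": -4.917,"tz": 0.521,"wx": 0,"wy": 0,"wz": -12.086},
  {"gripper": -1,"tx": 6.385,"ty": -4.917,"tz": 0.521,"wx": 0,"wy": 0,"wz": -12.086},
  {"gripper": -1,"tx": 6.385,"ty": -4.917,"tz": 0.521,"wx": 0,"wy": 0,"wz": -12.086},
])

```text
time_s: 2.6
tcp_pos: [0.453, -0.2245, 0.2001]
eef_rot: [0.0, 0.726, 0.688, -0.0]
ft_force: [-1.0, -0.2, -0.9]
finger_gap: 0.0854
gripper_force: 0.0
```

```bash
cat > wr.py <<'E'
import sys
from h import *
np.set_printoptions(precision=4,suppress=True)
pic,d,K,W=cam("wrist"); save(sys.argv[2],pic); P=cloud(d,K,W); z0,z1=float(sys.argv[3]),float(sys.argv[4]); np.save("w_P.npy",P)
s=status.state(); print(s["time_s"],s["tcp_pos"],s["q"])
for r in imaging.cut_out("wrist",sys.argv[1]):
    m=r["mask"]; q=P[m]; q=q[(q[:,2]>z0)&(q[:,2]<z1)]
    if len(q)>20: print(r["p"],r["pixel"],m.sum(),np.median(q,0),(np.percentile(q,1,0)+np.percentile(q,99,0))/2,np.percentile(q,99,0)-np.percentile(q,1,0))
E
python3 wr.py collar_b w1 .022 .034
python3 go.py .4535 -.2237 .2 87 .4535 -.2237 .004 87
```

```text
2.65 [ 0.4531 -0.2244  0.2001] [-0.5779  0.3639  1.6759 -0.0001  1.1017 -0.5242]
0.92 [327.4, 225.6] 1817 [ 0.4538 -0.2217  0.0264] [ 0.454  -0.2224  0.0256] [0.0468 0.0469 0.0051]
[0.4535, -0.2237, 0.2, 87.0] [ 0.009  0.005  0.001  0.001  0.    -0.01 ]
[0.4535, -0.2237, 0.004, 87.0] [ 9.000e-03  5.000e-03  3.268e+00  1.000e-03  0.000e+00 -1.000e-02]
```

move_arm([
  {"gripper": -1,"tx": 0.02,"ty": 0.01,"tz": 1,"wx": 0,"wy": 0,"wz": 0},
  {"gripper": -1,"tx": 0.02,"ty": 0.01,"tz": 2,"wx": 0,"wy": 0,"wz": 0},
  {"gripper": -1,"tx": 0.02,"ty": 0.01,"tz": 2.8,"wx": 0,"wy": 0,"wz": 0},
  {"gripper": -1,"tx": 0.02,"ty": 0.01,"tz": 3.25,"wx": 0,"wy": 0,"wz": 0},
  {"gripper": -1,"tx": 0.02,"ty": 0.01,"tz": 3.25,"wx": 0,"wy": 0,"wz": 0},
  {"gripper": 1,"tx": 0.02,"ty": 0.01,"tz": 3.25,"wx": 0,"wy": 0,"wz": 0},
  {"gripper": 1,"tx": 0.02,"ty": 0.01,"tz": 3.25,"wx": 0,"wy": 0,"wz": 0},
  {"gripper": 1,"tx": 0.02,"ty": 0.01,"tz": 3.25,"wx": 0,"wy": 0,"wz": 0},
  {"gripper": 1,"tx": 0.02,"ty": 0.01,"tz": 3.25,"wx": 0,"wy": 0,"wz": 0},
  {"gripper": 1,"tx": 0.02,"ty": 0.01,"tz": 3.25,"wx": 0,"wy": 0,"wz": 0},
])

```text
time_s: 3.95
tcp_pos: [0.4548, -0.223, 0.0067]
eef_rot: [0.001, 0.725, 0.688, 0.0]
ft_force: [-2.3, 1.2, 18.5]
finger_gap: 0.0479
gripper_force: 59.3
```

```bash
python3 - <<'E'
from go import units
print(units(.4535,-.2237,.17,87))
import numpy as np
o=np.array([.6713,.0229]);s,c=-.0529,.9986;M=np.array([[c,-s],[s,c]])
for y in(.15-.042,.15+.042):
    t=o+M@[0,y]; print(t,units(*t,.17,87),units(*t,.042,87))
E
```

```text
[-1.700e-02 -1.500e-02 -2.721e+00  2.200e-02  1.200e-02 -2.000e-03]
[0.6770132 0.1307488] [ 6.078e+00  3.395e+00 -2.722e+00  2.200e-02  1.200e-02 -2.000e-03] [ 6.081e+00  3.390e+00 -5.880e-01  2.200e-02  1.200e-02 -2.000e-03]
[0.6814568 0.2146312] [ 7.478e+00  3.395e+00 -2.723e+00  2.200e-02  1.200e-02 -2.000e-03] [ 7.481e+00  3.390e+00 -5.900e-01  2.200e-02  1.200e-02 -2.000e-03]
```

move_arm([
  {"gripper": 1,"tx": 0,"ty": 0,"tz": -0.3,"wx": 0,"wy": 0,"wz": 0},
  {"gripper": 1,"tx": 0,"ty": 0,"tz": -1,"wx": 0,"wy": 0,"wz": 0},
  {"gripper": 1,"tx": 0,"ty": 0,"tz": -2,"wx": 0,"wy": 0,"wz": 0},
  {"gripper": 1,"tx": 0,"ty": 0,"tz": -2.75,"wx": 0,"wy": 0,"wz": 0},
  {"gripper": 1,"tx": 0,"ty": 0,"tz": -2.75,"wx": 0,"wy": 0,"wz": 0},
])

```text
time_s: 4.58
tcp_pos: [0.4557, -0.2235, 0.1739]
eef_rot: [0.004, 0.725, 0.688, 0.001]
ft_force: [0.6, -0.2, -3.8]
finger_gap: 0.0472
gripper_force: 64.0
```

```bash
python3 wr.py collar_b w2 .1 .25; python3 go.py .6815 .2146 .17 87
```

```text
4.625 [ 0.4547 -0.2229  0.1718] [-0.5737  0.4007  1.7112 -0.      1.0258 -0.5214]
0.94 [316.4, 319.3] 10487 [ 0.4562 -0.2219  0.1931] [ 0.456  -0.2224  0.1826] [0.045  0.0481 0.0244]
[0.6815, 0.2146, 0.17, 87.0] [7.472e+00 3.406e+00 6.000e-03 9.000e-03 5.000e-03 0.000e+00]
```

View pics/w2.png

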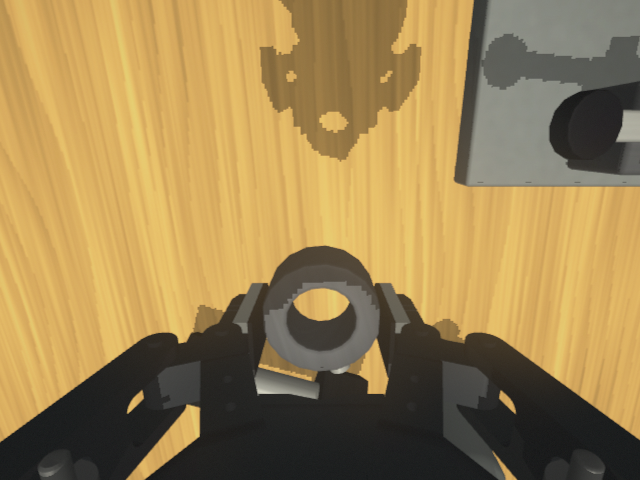

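move_arm([
  {"gripper": 1,"tx": 1,"ty": 0.45,"tz": 0,"wx": 0,"wy": 0,"wz": 0},
  {"gripper": 1,"tx": 2,"ty": 0.9,"tz": 0,"wx": 0,"wy": 0,"wz": 0},
  {"gripper": 1,"tx": 3,"ty": 1.35,"tz": 0,"wx": 0,"wy": 0,"wz": 0},
  {"gripper": 1,"tx": 4,"ty": 1.8,"tz": 0,"wx": 0,"wy": 0,"wz": 0},
  {"gripper": 1,"tx": 5,"ty": 2.25,"tz": 0,"wx": 0,"wy": 0,"wz": 0},
  {"gripper": 1,"tx": 6,"ty": 2.7,"tz": 0,"wx": 0,"wy": 0,"wz": 0},
  {"gripper": 1,"tx": 7,"ty": 3.2,"tz": 0,"wx": 0,"wy": 0,"wz": 0},
  {"gripper": 1,"tx": 7.47,"ty": 3.41,"tz": 0,"wx": 0,"wy": 0,"wz": 0},
  {"gripper": 1,"tx": 7.47,"ty": 3.41,"tz": 0,"wx": 0,"wy": 0,"wz": 0},
  {"gripper": 1,"tx": 7.47,"ty": 3.41,"tz": 0,"wx": 0,"wy": 0,"wz": 0},
  {"gripper": 1,"tx": 7.47,"ty": 3.41,"tz": 0,"wx": 0,"wy": 0,"wz": 0},
])

```text
time_s: 6.05
tcp_pos: [0.6813, 0.2131, 0.1693]
eef_rot: [-0.0, 0.726, 0.688, -0.001]
ft_force: [-0.5, -0.1, -2.8]
finger_gap: 0.0475
gripper_force: 63.9
```

```bash
python3 go.py .6815 .2146 .041 87
```

```text
[0.6815, 0.2146, 0.041, 87.0] [ 0.026  0.006  2.139 -0.014  0.005 -0.011]
```

move_arm([
  {"gripper": 1,"tx": 0,"ty": 0,"tz": 0.8,"wx": 0,"wy": 0,"wz": 0},
  {"gripper": 1,"tx": 0,"ty": 0,"tz": 1.5,"wx": 0,"wy": 0,"wz": 0},
  {"gripper": 1,"tx": 0,"ty": 0,"tz": 1.9,"wx": 0,"wy": 0,"wz": 0},
  {"gripper": 1,"tx": 0,"ty": 0,"tz": 2.13,"wx": 0,"wy": 0,"wz": 0},
  {"gripper": 1,"tx": 0,"ty": 0,"tz": 2.13,"wx": 0,"wy": 0,"wz": 0},
  {"gripper": -0.6,"tx": 0,"ty": 0,"tz": 2.13,"wx": 0,"wy": 0,"wz": 0},
  {"gripper": -0.6,"tx": 0,"ty": 0,"tz": 2.13,"wx": 0,"wy": 0,"wz": 0},
  {"gripper": -0.6,"tx": 0,"ty": 0,"tz": 2.13,"wx": 0,"wy": 0,"wz": 0},
  {"gripper": -0.6,"tx": 0,"ty": 0,"tz": 1.3,"wx": 0,"wy": 0,"wz": 0},
  {"gripper": -0.6,"tx": 0,"ty": 0,"tz": 0.4,"wx": 0,"wy": 0,"wz": 0},
  {"gripper": -1,"tx": 0,"ty": 0,"tz": -0.3,"wx": 0,"wy": 0,"wz": 0},
  {"gripper": -1,"tx": 0,"ty": 0,"tz": -0.3,"wx": 0,"wy": 0,"wz": 0},
])

```text
time_s: 7.55
tcp_pos: [0.6837, 0.2149, 0.1924]
eef_rot: [0.002, 0.725, 0.688, 0.003]
ft_force: [0.7, -0.5, -0.4]
finger_gap: 0.0855
gripper_force: 0.0
```

```bash
python3 wr.py collar_b w3 .05 .075;  python3 go.py .4697 .0156 .18 87
```

```text
7.6 [0.6826 0.2146 0.1898] [0.2211 0.6585 1.1454 0.     1.3345 0.2735]
0.97 [318.1, 240.2] 2276 [0.683  0.2141 0.0604] [0.6823 0.2113 0.0564] [0.0462 0.0541 0.0112]
[0.4697, 0.0156, 0.18, 87.0] [-3.493e+00 -3.357e+00  1.340e-01  4.000e-03 -1.000e-03  0.000e+00]
```

move_arm([
  {"gripper": -1,"tx": -0.7,"ty": -0.7,"tz": 0,"wx": 0,"wy": 0,"wz": 0},
  {"gripper": -1,"tx": -1.4,"ty": -1.35,"tz": 0.1,"wx": 0,"wy": 0,"wz": 0},
  {"gripper": -1,"tx": -2.1,"ty": -2,"tz": 0.13,"wx": 0,"wy": 0,"wz": 0},
  {"gripper": -1,"tx": -2.8,"ty": -2.7,"tz": 0.13,"wx": 0,"wy": 0,"wz": 0},
  {"gripper": -1,"tx": -3.49,"ty": -3.36,"tz": 0.13,"wx": 0,"wy": 0,"wz": 0},
  {"gripper": -1,"tx": -3.49,"ty": -3.36,"tz": 0.13,"wx": 0,"wy": 0,"wz": 0},
  {"gripper": -1,"tx": -3.49,"ty": -3.36,"tz": 0.13,"wx": 0,"wy": 0,"wz": 0},
  {"gripper": -1,"tx": -3.49,"ty": -3.36,"tz": 0.13,"wx": 0,"wy": 0,"wz": 0},
])

```text
time_s: 8.65
tcp_pos: [0.4702, 0.0163, 0.1798]
eef_rot: [-0.0, 0.725, 0.689, -0.0]
ft_force: [-0.4, -0.1, -0.5]
finger_gap: 0.0854
gripper_force: 0.0
```

```bash
python3 wr.py collar_a w4 .022 .034;  python3 go.py .4697 .0156 .0065 87
```

```text
8.7 [0.4702 0.0164 0.1799] [-0.0922  0.3459  1.7803  0.0001  1.0156 -0.0409]
0.67 [318.8, 233.4] 2044 [0.47   0.0159 0.0265] [0.47   0.0147 0.0255] [0.0465 0.0468 0.0055]
[0.4697, 0.0156, 0.0065, 87.0] [-1.30e-02 -5.00e-03  2.89e+00 -2.00e-03 -1.00e-03  1.00e-02]
```

move_arm([
  {"gripper": -1,"tx": -0.02,"ty": 0,"tz": 1,"wx": 0,"wy": 0,"wz": 0},
  {"gripper": -1,"tx": -0.02,"ty": 0,"tz": 2,"wx": 0,"wy": 0,"wz": 0},
  {"gripper": -1,"tx": -0.02,"ty": 0,"tz": 2.6,"wx": 0,"wy": 0,"wz": 0},
  {"gripper": -1,"tx": -0.02,"ty": 0,"tz": 2.87,"wx": 0,"wy": 0,"wz": 0},
  {"gripper": -1,"tx": -0.02,"ty": 0,"tz": 2.87,"wx": 0,"wy": 0,"wz": 0},
  {"gripper": 1,"tx": -0.02,"ty": 0,"tz": 2.87,"wx": 0,"wy": 0,"wz": 0},
  {"gripper": 1,"tx": -0.02,"ty": 0,"tz": 2.87,"wx": 0,"wy": 0,"wz": 0},
  {"gripper": 1,"tx": -0.02,"ty": 0,"tz": 2.87,"wx": 0,"wy": 0,"wz": 0},
  {"gripper": 1,"tx": -0.02,"ty": 0,"tz": 2.87,"wx": 0,"wy": 0,"wz": 0},
  {"gripper": 1,"tx": -0.02,"ty": 0,"tz": 2.87,"wx": 0,"wy": 0,"wz": 0},
])

```text
time_s: 10.0
tcp_pos: [0.4701, 0.0146, 0.0094]
eef_rot: [0.001, 0.725, 0.688, 0.001]
ft_force: [-3.0, 0.8, 19.6]
finger_gap: 0.0481
gripper_force: 58.3
```

```bash
python3 go.py .4697 .0156 .15 87 .677 .1307 .15 87 .677 .1307 .042 87
```

```text
[0.4697, 0.0156, 0.15, 87.0] [ 1.500e-02 -3.000e-03 -2.344e+00  2.000e-02  1.000e-03  4.000e-03]
[0.677, 0.1307, 0.15, 87.0] [ 2.111e+00  3.348e+00 -2.337e+00  2.000e-02  1.000e-03  4.000e-03]
[0.677, 0.1307, 0.042, 87.0] [ 2.111e+00  3.344e+00 -5.370e-01  2.000e-02  1.000e-03  4.000e-03]
```

move_arm([
  {"gripper": 1,"tx": 0,"ty": 0,"tz": -0.3,"wx": 0,"wy": 0,"wz": 0},
  {"gripper": 1,"tx": 0,"ty": 0,"tz": -1.2,"wx": 0,"wy": 0,"wz": 0},
  {"gripper": 1,"tx": 0,"ty": 0,"tz": -2.1,"wx": 0,"wy": 0,"wz": 0},
  {"gripper": 1,"tx": 0.3,"ty": 0.5,"tz": -2.4,"wx": 0,"wy": 0,"wz": 0},
  {"gripper": 1,"tx": 0.9,"ty": 1.4,"tz": -2.4,"wx": 0,"wy": 0,"wz": 0},
  {"gripper": 1,"tx": 1.4,"ty": 2.2,"tz": -2.4,"wx": 0,"wy": 0,"wz": 0},
  {"gripper": 1,"tx": 1.9,"ty": 3,"tz": -2.4,"wx": 0,"wy": 0,"wz": 0},
  {"gripper": 1,"tx": 2.11,"ty": 3.35,"tz": -2.4,"wx": 0,"wy": 0,"wz": 0},
  {"gripper": 1,"tx": 2.11,"ty": 3.35,"tz": -2.4,"wx": 0,"wy": 0,"wz": 0},
  {"gripper": 1,"tx": 2.11,"ty": 3.35,"tz": -2.4,"wx": 0,"wy": 0,"wz": 0},
  {"gripper": 1,"tx": 2.11,"ty": 3.35,"tz": -2.4,"wx": 0,"wy": 0,"wz": 0},
])

```text
time_s: 11.38
tcp_pos: [0.6761, 0.13, 0.1524]
eef_rot: [-0.0, 0.726, 0.688, -0.0]
ft_force: [-0.6, 0.8, -1.7]
finger_gap: 0.0477
gripper_force: 62.7
```

```bash
python3 go.py .677 .1307 .0435 87
```

```text
[0.677, 0.1307, 0.0435, 87.0] [ 1.300e-02  1.400e-02  1.815e+00 -3.000e-03  1.000e-03 -5.000e-03]
```

move_arm([
  {"gripper": 1,"tx": 0.01,"ty": 0.01,"tz": 0.8,"wx": 0,"wy": 0,"wz": 0},
  {"gripper": 1,"tx": 0.01,"ty": 0.01,"tz": 1.4,"wx": 0,"wy": 0,"wz": 0},
  {"gripper": 1,"tx": 0.01,"ty": 0.01,"tz": 1.7,"wx": 0,"wy": 0,"wz": 0},
  {"gripper": 1,"tx": 0.01,"ty": 0.01,"tz": 1.81,"wx": 0,"wy": 0,"wz": 0},
  {"gripper": 1,"tx": 0.01,"ty": 0.01,"tz": 1.81,"wx": 0,"wy": 0,"wz": 0},
  {"gripper": -0.6,"tx": 0.01,"ty": 0.01,"tz": 1.81,"wx": 0,"wy": 0,"wz": 0},
  {"gripper": -0.6,"tx": 0.01,"ty": 0.01,"tz": 1.81,"wx": 0,"wy": 0,"wz": 0},
  {"gripper": -0.6,"tx": 0.01,"ty": 0.01,"tz": 1.81,"wx": 0,"wy": 0,"wz": 0},
  {"gripper": -0.6,"tx": 0,"ty": 0,"tz": 1,"wx": 0,"wy": 0,"wz": 0},
  {"gripper": -0.6,"tx": 0,"ty": 0,"tz": 0.2,"wx": 0,"wy": 0,"wz": 0},
  {"gripper": -0.6,"tx": 0,"ty": 0,"tz": -0.7,"wx": 0,"wy": 0,"wz": 0},
  {"gripper": -0.6,"tx": 0,"ty": 0,"tz": -0.7,"wx": 0,"wy": 0,"wz": 0},
])

```text
time_s: 12.88
tcp_pos: [0.6792, 0.1308, 0.199]
eef_rot: [0.002, 0.725, 0.688, 0.003]
ft_force: [1.0, -0.1, -0.4]
finger_gap: 0.0681
gripper_force: 0.0
```

```bash
python3 wr.py collar_a w5 .05 .075;  python3 go.py .438 .205 .18 12 .438 .205 .18 192
```

```text
12.925 [0.6779 0.1307 0.1962] [0.104  0.6162 1.2129 0.     1.3085 0.1563]
0.84 [325.2, 236.5] 2250 [0.6796 0.1333 0.0603] [0.6783 0.1346 0.0564] [0.0462 0.0531 0.0116]
0.6 [331.3, 116.1] 2410 [0.6837 0.2144 0.0603] [0.6825 0.2107 0.0566] [0.0463 0.0528 0.0111]
[0.438, 0.205, 0.18, 12.0] [ 1.031e+00 -4.041e+00  2.350e-01  5.000e-03 -6.000e-03  1.250e+01]
[0.438, 0.205, 0.18, 192.0] [ 1.031e+00 -4.041e+00  2.350e-01  6.000e-03  5.000e-03 -1.750e+01]
```

View pics/w5.png

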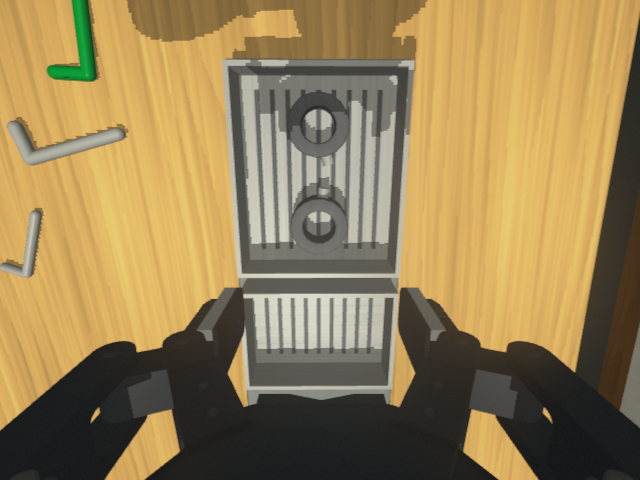

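Both collars lie flat in the wide tray, at (319,125) and (319,223). The grey pin is at (65,148). Next is the pin.

move_arm([
  {"gripper": 0,"tx": 0.15,"ty": -0.6,"tz": 0,"wx": 0,"wy": 0,"wz": 1.7},
  {"gripper": 0,"tx": 0.3,"ty": -1.2,"tz": 0.1,"wx": 0,"wy": 0,"wz": 3.4},
  {"gripper": 0,"tx": 0.45,"ty": -1.8,"tz": 0.2,"wx": 0,"wy": 0,"wz": 5.1},
  {"gripper": 0,"tx": 0.6,"ty": -2.4,"tz": 0.23,"wx": 0,"wy": 0,"wz": 6.8},
  {"gripper": 0,"tx": 0.8,"ty": -3,"tz": 0.23,"wx": 0,"wy": 0,"wz": 8.5},
  {"gripper": 0,"tx": 0.9,"ty": -3.5,"tz": 0.23,"wx": 0,"wy": 0,"wz": 10.2},
  {"gripper": 0,"tx": 1.03,"ty": -4.04,"tz": 0.23,"wx": 0,"wy": 0,"wz": 11.8},
  {"gripper": 0,"tx": 1.03,"ty": -4.04,"tz": 0.23,"wx": 0,"wy": 0,"wz": 12.5},
  {"gripper": 0,"tx": 1.03,"ty": -4.04,"tz": 0.23,"wx": 0,"wy": 0,"wz": 12.5},
  {"gripper": 0,"tx": 1.03,"ty": -4.04,"tz": 0.23,"wx": 0,"wy": 0,"wz": 12.5},
  {"gripper": 0,"tx": 1.03,"ty": -4.04,"tz": 0.23,"wx": 0,"wy": 0,"wz": 12.5},
])

```text
time_s: 14.35
tcp_pos: [0.4382, 0.2048, 0.1799]
eef_rot: [0.0, 0.994, 0.105, -0.0]
ft_force: [-0.4, -0.0, 0.8]
finger_gap: 0.0426
gripper_force: 0.0
```

```bash
cat > pinfit.py <<'E'
import sys
from h import *
np.set_printoptions(precision=4,suppress=True)
zmin,zmax,x0,y0=map(float,sys.argv[2:6])
pic,d,K,W=cam("wrist"); save(sys.argv[1],pic); P=cloud(d,K,W)
s=status.state(); print(s["time_s"],s["tcp_pos"],s["q"],s["finger_gap"])
for r in imaging.cut_out("wrist","pin"):
    q=P[r["mask"]]; q=q[(q[:,2]>zmin)&(q[:,2]<zmax)]
    if len(q)<50: continue
    (cx,cy),wh,a=cv2.minAreaRect(q[:,:2].astype(np.float32))
    # shank: RANSAC-like robust line (handle is the minority)
    vx,vy,lx,ly=cv2.fitLine(q[:,:2].astype(np.float32)*1000,cv2.DIST_WELSCH,3,.01,.001).ravel()
    t=(q[:,:2]*1000-[lx,ly])@[vx,vy]; n=(q[:,:2]*1000-[lx,ly])@[-vy,vx]
    print(round(r["p"],2),np.round(r["pixel"]),len(q),"med",np.median(q,0),"yaw",np.degrees(np.arctan2(vy,vx)),"t",t.min(),t.max(),"n",n.min(),n.max(),"line",lx/1e3,ly/1e3,"top",np.percentile(q[:,2],95), "ends",[(lx+vx*e)/1e3 for e in(t.min(),t.max())],[(ly+vy*e)/1e3 for e in(t.min(),t.max())])
E
python3 pinfit.py w6 .005 .02 0 0
```

```text
14.4 [0.4382 0.2048 0.18  ] [0.3136 0.3626 1.7503 0.     1.0291 1.6745] 0.0430717581452365
0.84 [274. 321.] 364 med [0.3119 0.2281 0.0089] yaw -87.90492 t -29.774843274366564 50.43601981311675 n -15.61884900361691 14.804451967422931 line 0.3118874 0.26917377 top 0.010576708208773461 ends [np.float64(0.31079891708060725), np.float64(0.3137312519484996)] [np.float64(0.2989287068911119), np.float64(0.21877146204574496)]
0.75 [401. 292.] 605 med [0.3801 0.1115 0.0089] yaw 64.86387 t -40.02692339657405 36.63546712860343 n -4.7733081543467275 11.7238326667825 line 0.38150898 0.116563894 top 0.01044570854259924 ends [np.float64(0.36450672408404833), np.float64(0.3970706303703611)] [np.float64(0.08032747625082746), np.float64(0.14973002683559034)]
0.75 [224. 151.] 1862 med [0.4821 0.3025 0.0116] yaw 78.63215 t -54.37554513369253 48.86997122587688 n -10.344290674741568 29.20542051515149 line 0.482535 0.31687456 top 0.013256132150469951 ends [np.float64(0.47181719567879954), np.float64(0.49216762373903955)] [np.float64(0.26356576893314204), np.float64(0.36478581120496517)]
0.7 [314. 214.] 1672 med [0.4405 0.2118 0.0116] yaw 6.7057276 t -55.804272390629 46.837030349817084 n -11.364197703427019 29.27637737772721 line 0.45307955 0.21179573 top 0.013301645532298992 ends [np.float64(0.39765704418031395), np.float64(0.49959617736894474)] [np.float64(0.2052794644974226), np.float64(0.21726489163726387)]
0.7 [118. 268.] 1606 med [0.3491 0.3921 0.0112] yaw -17.677326 t -59.63504034566707 43.00495839070139 n -10.581199243417892 29.99964088849416 line 0.36658126 0.38935494 top 0.013069459822444424 ends [np.float64(0.30976209099283836), np.float64(0.40755560725923307)] [np.float64(0.4074634920217778), np.float64(0.3762962332344781)]
```

View pics/w6.png

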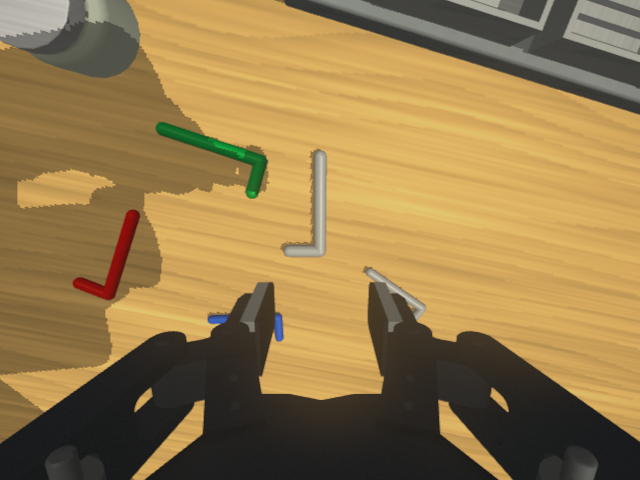

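The pin's shank runs vertically at column 320 between the open fingers (rows 152–252), with its handle to the left at (285,250). The green one is clear at (252,190).

```bash
python3 - <<'E'
from h import *
pic,d,K,W=cam("wrist"); P=cloud(d,K,W); q=P.reshape(-1,3); q=q[(q[:,2]>.007)&(q[:,2]<.02)&(abs(q[:,1]-.21)<.035)]
for a,b in((.39,.40),(.412,.425),(.425,.445),(.445,.465),(.465,.485),(.485,.51)):
    k=q[(q[:,0]>a)&(q[:,0]<b)]; print(a,b,len(k),(k.min(0)[:2]+k.max(0)[:2])/2 if len(k) else 0,np.median(k,0),k[:,0].min(),k[:,0].max())
E
python3 go.py .438 .2055 .004 12
```

```text
0.39 0.4 85 [0.39704197 0.22146476] [0.39822656 0.22555361 0.01148961] 0.39414029018796976 0.3999436588570334
0.412 0.425 168 [0.41846961 0.20303148] [0.41856269 0.20316538 0.01150144] 0.4120370221288271 0.4249021942386573
0.425 0.445 271 [0.43503685 0.20648139] [0.4352131  0.20650559 0.01160449] 0.4252087613587731 0.4448649366376967
0.445 0.465 280 [0.45499571 0.21077291] [0.45510255 0.21072151 0.01162395] 0.44500682068730957 0.46498459489604077
0.465 0.485 297 [0.47500551 0.21485734] [0.47504972 0.2149046  0.01152141] 0.4650134034386102 0.48499760899370253
0.485 0.51 198 [0.49214033 0.21805456] [0.4916423  0.21830094 0.01129604] 0.485039096474618 0.4992415623576002
[0.438, 0.2055, 0.004, 12.0] [-0.000e+00 -1.200e-02  2.935e+00  0.000e+00  1.000e-03  2.000e-03]
```

move_arm([
  {"gripper": 0,"tx": 0.02,"ty": -0.04,"tz": 1,"wx": 0,"wy": 0,"wz": 0},
  {"gripper": 0,"tx": 0.02,"ty": -0.04,"tz": 2,"wx": 0,"wy": 0,"wz": 0},
  {"gripper": 0,"tx": 0.02,"ty": -0.04,"tz": 2.6,"wx": 0,"wy": 0,"wz": 0},
  {"gripper": 0,"tx": 0.02,"ty": -0.04,"tz": 2.92,"wx": 0,"wy": 0,"wz": 0},
  {"gripper": 0,"tx": 0.02,"ty": -0.04,"tz": 2.92,"wx": 0,"wy": 0,"wz": 0},
  {"gripper": 1,"tx": 0.02,"ty": -0.04,"tz": 2.92,"wx": 0,"wy": 0,"wz": 0},
  {"gripper": 1,"tx": 0.02,"ty": -0.04,"tz": 2.92,"wx": 0,"wy": 0,"wz": 0},
  {"gripper": 1,"tx": 0.02,"ty": -0.04,"tz": 2.92,"wx": 0,"wy": 0,"wz": 0},
  {"gripper": 1,"tx": 0.02,"ty": -0.04,"tz": 2.92,"wx": 0,"wy": 0,"wz": 0},
  {"gripper": 1,"tx": 0.02,"ty": -0.04,"tz": 2.92,"wx": 0,"wy": 0,"wz": 0},
])

```text
time_s: 15.75
tcp_pos: [0.4394, 0.2077, 0.0063]
eef_rot: [-0.0, 0.995, 0.105, 0.001]
ft_force: [-1.8, -1.4, 9.7]
finger_gap: 0.0082
gripper_force: 58.5
```

```bash
python3 - <<'E'
from go import *
o=np.array([.6713,.0229]);s,c=-.0529,.9986;M=np.array([[c,-s],[s,c]])
t=o+M@[-.010,-.012]; print(t,units(*t,.15,-3),units(*t,.04,-3))
E
```

```text
[0.6606792 0.0114458] [ 2.932  3.966 -2.39  -0.005 -0.02   2.501] [ 2.928  3.967 -0.557 -0.005 -0.02   2.501]
```

move_arm([
  {"gripper": 0.4,"tx": 0,"ty": 0,"tz": 0,"wx": 0,"wy": 0,"wz": 0},
  {"gripper": 0.4,"tx": 0,"ty": 0,"tz": 0,"wx": 0,"wy": 0,"wz": 0},
  {"gripper": 0.4,"tx": 0,"ty": 0,"tz": 0.06,"wx": 0,"wy": 0,"wz": 0},
  {"gripper": 0.4,"tx": 0,"ty": 0,"tz": 0.06,"wx": 0,"wy": 0,"wz": 0},
  {"gripper": 1,"tx": 0,"ty": 0,"tz": 0.06,"wx": 0,"wy": 0,"wz": 0},
  {"gripper": 1,"tx": 0,"ty": 0,"tz": 0.06,"wx": 0,"wy": 0,"wz": 0},
  {"gripper": 1,"tx": 0,"ty": 0,"tz": 0.06,"wx": 0,"wy": 0,"wz": 0},
  {"gripper": 1,"tx": 0,"ty": 0,"tz": 0.06,"wx": 0,"wy": 0,"wz": 0},
])

```text
time_s: 16.75
tcp_pos: [0.4387, 0.2075, 0.0015]
eef_rot: [0.0, 0.995, 0.105, -0.0]
ft_force: [-1.7, -0.6, 4.9]
finger_gap: 0.0091
gripper_force: 58.7
```

move_arm([
  {"gripper": 1,"tx": 0,"ty": 0,"tz": -0.2,"wx": 0,"wy": 0,"wz": 0},
  {"gripper": 1,"tx": 0,"ty": 0,"tz": -0.8,"wx": 0,"wy": 0,"wz": 0},
  {"gripper": 1,"tx": 0,"ty": 0,"tz": -1.7,"wx": 0,"wy": 0,"wz": 0},
  {"gripper": 1,"tx": 0,"ty": 0,"tz": -2.5,"wx": 0,"wy": 0,"wz": 0},
  {"gripper": 1,"tx": 0,"ty": 0,"tz": -2.5,"wx": 0,"wy": 0,"wz": 0},
])

```text
time_s: 17.38
tcp_pos: [0.4404, 0.2081, 0.1553]
eef_rot: [-0.001, 0.995, 0.105, 0.003]
ft_force: [-0.4, 0.4, -1.9]
finger_gap: 0.0091
gripper_force: 58.8
```

```bash
cat > held.py <<'E'
from h import *
import sys
np.set_printoptions(precision=4,suppress=True)
pic,d,K,W=cam("wrist"); save(sys.argv[1],pic); P=cloud(d,K,W); s=status.state(); A=Rt(s["eef_rot"]); print(s["tcp_pos"],s["finger_gap"])
r=max((r for r in imaging.cut_out("wrist","pin")),key=lambda r:r["mask"].sum()); m=r["mask"]
q=(P[m]-s["tcp_pos"])@A; q=q[(abs(q[:,2])<.04)]
print(r["p"],r["pixel"],m.sum(),len(q))
for a in np.arange(-.06,.08,.01):
    k=q[(q[:,0]>a)&(q[:,0]<a+.01)]
    if len(k): print(round(a,3),len(k),"y",k[:,1].min(),k[:,1].max(),"z near",np.percentile(k[:,2],5))
E
python3 held.py w7; python3 go.py .6607 .0114 .15 -3
```

```text
[0.4395 0.2078 0.1533] 0.00957474410385974
0.69 [317.0, 260.1] 5598 5567
-0.04 323 y -0.00952923103522049 0.004986525080668577 z near -0.01335241883800284
-0.03 456 y -0.0067385005776047805 0.004411868709646493 z near -0.013346726451864837
-0.02 420 y -0.005743617830085428 0.003841424492457451 z near -0.01343030564755851
-0.01 439 y -0.005864168973004848 0.0037511195992982463 z near -0.013620176105792864
0.0 458 y -0.005565547139148063 0.0037203814026495925 z near -0.013598364647054799
0.01 569 y -0.006818696912099741 0.005017993660013574 z near -0.01365282711717598
0.02 620 y -0.006772832856965378 0.004887982744545766 z near -0.013538909261152919
0.03 658 y -0.0066078614196891225 0.0048079560565951135 z near -0.013697408727932252
0.04 709 y -0.007001645985590764 0.004654224931554359 z near -0.013723788650250755
0.05 758 y -0.006820780799814958 0.005057651942846425 z near -0.013693439283193894
0.06 157 y -0.005459896800162259 0.0036586294148813524 z near -0.012456241497664822
[0.6607, 0.0114, 0.15, -3.0] [ 2.939e+00  3.967e+00  3.600e-02 -3.000e-03 -1.100e-02  2.500e+00]
```

View pics/w7.png

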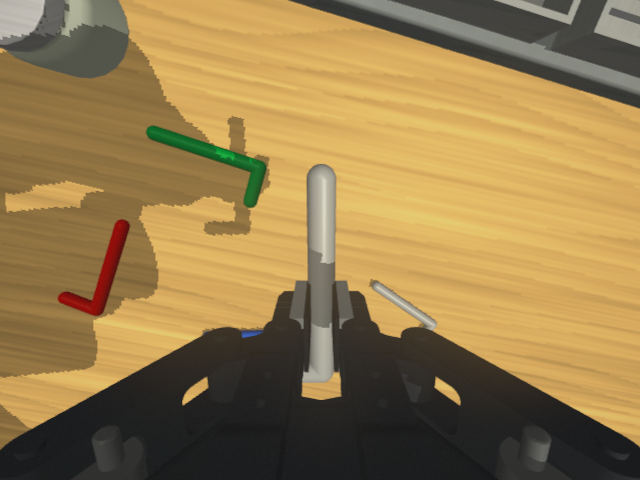

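The pin is held level: shank at column 320 (rows 165–380), origin at the TCP.

move_arm([
  {"gripper": 1,"tx": 0.5,"ty": 0.6,"tz": 0,"wx": 0,"wy": 0,"wz": 0.4},
  {"gripper": 1,"tx": 1,"ty": 1.3,"tz": 0,"wx": 0,"wy": 0,"wz": 0.8},
  {"gripper": 1,"tx": 1.5,"ty": 2,"tz": 0,"wx": 0,"wy": 0,"wz": 1.2},
  {"gripper": 1,"tx": 2,"ty": 2.7,"tz": 0,"wx": 0,"wy": 0,"wz": 1.6},
  {"gripper": 1,"tx": 2.5,"ty": 3.4,"tz": 0,"wx": 0,"wy": 0,"wz": 2},
  {"gripper": 1,"tx": 2.94,"ty": 3.97,"tz": 0,"wx": 0,"wy": 0,"wz": 2.5},
  {"gripper": 1,"tx": 2.94,"ty": 3.97,"tz": 0,"wx": 0,"wy": 0,"wz": 2.5},
  {"gripper": 1,"tx": 2.94,"ty": 3.97,"tz": 0,"wx": 0,"wy": 0,"wz": 2.5},
  {"gripper": 1,"tx": 2.94,"ty": 3.97,"tz": 0,"wx": 0,"wy": 0,"wz": 2.5},
  {"gripper": 1,"tx": 2.94,"ty": 3.97,"tz": 0,"wx": 0,"wy": 0,"wz": 2.5},
])

```text
time_s: 18.73
tcp_pos: [0.6603, 0.0119, 0.1514]
eef_rot: [-0.0, 1.0, -0.026, -0.0]
ft_force: [0.2, 0.8, -0.5]
finger_gap: 0.0093
gripper_force: 58.9
```

```bash
python3 held.py w8|head -3; python3 go.py .6607 .0114 .0365 -3
```

```text
[0.6604 0.0118 0.1515] 0.009725011346027938
0.64 [319.8, 261.7] 5432 5407
-0.04 361 y -0.009731277413110808 0.004252077550190632 z near -0.011383997661159337
[0.6607, 0.0114, 0.0365, -3.0] [ 0.002  0.004  1.917 -0.    -0.     0.007]
```

move_arm([
  {"gripper": 1,"tx": 0,"ty": 0,"tz": 0.8,"wx": 0,"wy": 0,"wz": 0},
  {"gripper": 1,"tx": 0,"ty": 0,"tz": 1.4,"wx": 0,"wy": 0,"wz": 0},
  {"gripper": 1,"tx": 0,"ty": 0,"tz": 1.75,"wx": 0,"wy": 0,"wz": 0},
  {"gripper": 1,"tx": 0,"ty": 0,"tz": 1.91,"wx": 0,"wy": 0,"wz": 0},
  {"gripper": 1,"tx": 0,"ty": 0,"tz": 1.91,"wx": 0,"wy": 0,"wz": 0},
  {"gripper": 0.4,"tx": 0,"ty": 0,"tz": 1.91,"wx": 0,"wy": 0,"wz": 0},
  {"gripper": 0.3,"tx": 0,"ty": 0,"tz": 1.9,"wx": 0,"wy": 0,"wz": 0},
  {"gripper": 0.3,"tx": 0,"ty": 0,"tz": 1.9,"wx": 0,"wy": 0,"wz": 0},
  {"gripper": 0.3,"tx": 0,"ty": 0,"tz": 1.2,"wx": 0,"wy": 0,"wz": 0},
  {"gripper": 0.3,"tx": 0,"ty": 0,"tz": 0.3,"wx": 0,"wy": 0,"wz": 0},
  {"gripper": 0.3,"tx": 0,"ty": 0,"tz": -1,"wx": 0,"wy": 0,"wz": 0},
  {"gripper": 0.3,"tx": 0,"ty": 0,"tz": -1,"wx": 0,"wy": 0,"wz": 0},
])

```text
time_s: 20.32
tcp_pos: [0.6626, 0.0111, 0.2162]
eef_rot: [0.0, 1.0, -0.026, 0.003]
ft_force: [1.0, 0.2, -0.6]
finger_gap: 0.0297
gripper_force: 0.0
```

```bash
python3 pinfit.py w9 .038 .065 0 0; python3 go.py .5919 -.1531 .2 -3; python3 go.py .5919 -.1531 .2 87
```

```text
20.375 [0.6624 0.0111 0.2161] [-0.0733  0.5577  1.2698  0.      1.3079  1.5498] 0.029708235892760625
0.89 [316. 218.] 1612 med [0.6626 0.0132 0.0456] yaw -7.882585 t -55.78659782899399 45.95972720397288 n -11.256713238663025 29.386008814601297 line 0.6764525 0.013049287 top 0.04722914384475676 ends [np.float64(0.6211930346929239), np.float64(0.7219779763726663)] [np.float64(0.02070005488310535), np.float64(0.006746210014968601)]
[0.5919, -0.1531, 0.2, -3.0] [-1.019e+00  2.794e+00  2.210e-01  1.000e-03 -3.500e-02  0.000e+00]
[0.5919, -0.1531, 0.2, 87.0] [ -1.019   2.794   0.221   0.028  -0.027 -15.   ]
```

View pics/w9.png

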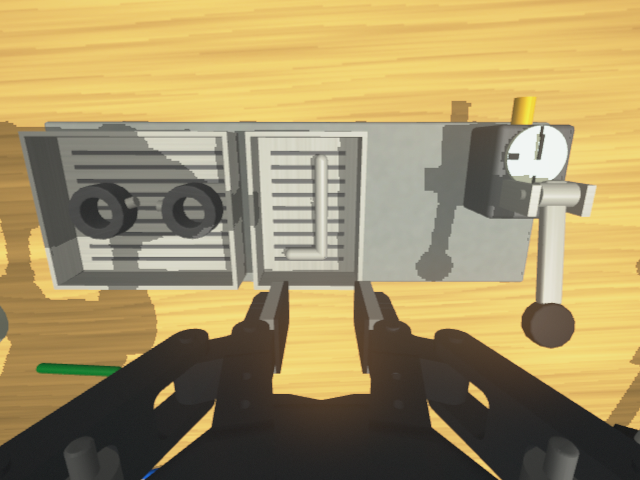

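The pin lies flat in the narrow tray (shank at column 320, rows 155–255) and both collars are in the wide tray. The lever pad is at (548,325).

move_arm([
  {"gripper": 1,"tx": -0.3,"ty": 0.7,"tz": 0,"wx": 0,"wy": 0,"wz": 0},
  {"gripper": 1,"tx": -0.6,"ty": 1.5,"tz": 0,"wx": 0,"wy": 0,"wz": 0},
  {"gripper": 1,"tx": -0.9,"ty": 2.2,"tz": 0.1,"wx": 0,"wy": 0,"wz": 0},
  {"gripper": 1,"tx": -1.02,"ty": 2.79,"tz": 0.22,"wx": 0,"wy": 0,"wz": 0},
  {"gripper": 1,"tx": -1.02,"ty": 2.79,"tz": 0.22,"wx": 0,"wy": 0,"wz": 0},
  {"gripper": 1,"tx": -1.02,"ty": 2.79,"tz": 0.22,"wx": 0,"wy": 0,"wz": 0},
  {"gripper": 1,"tx": -1.02,"ty": 2.79,"tz": 0.22,"wx": 0,"wy": 0,"wz": 0},
  {"gripper": 1,"tx": -1.02,"ty": 2.79,"tz": 0.22,"wx": 0,"wy": 0,"wz": 0},
  {"gripper": 1,"tx": -1.02,"ty": 2.79,"tz": 0.22,"wx": 0,"wy": 0,"wz": 0},
])

```text
time_s: 21.55
tcp_pos: [0.5911, -0.1523, 0.1983]
eef_rot: [0.0, 1.0, -0.026, 0.0]
ft_force: [0.2, 0.3, 0.7]
finger_gap: 0.0002
gripper_force: 0.0
```

```bash
python3 wr.py pad_top w10 .136 .148; python3 go.py .5919 -.1531 .145 -3 .5919 -.1531 .121 -3
```

```text
21.6 [ 0.591  -0.1524  0.1983] [-0.3502  0.5052  1.4241  0.      1.2122  1.2724]
0.58 [321.4, 182.7] 6705 [ 0.5969 -0.1521  0.1411] [ 0.5976 -0.152   0.1405] [0.0322 0.0311 0.0087]
[0.5919, -0.1531, 0.145, -3.0] [ 0.015  0.008  0.888  0.    -0.002  0.003]
[0.5919, -0.1531, 0.121, -3.0] [ 0.015  0.008  1.288  0.    -0.002  0.003]
```

move_arm([
  {"gripper": 1,"tx": 0.045,"ty": 0.008,"tz": 0.5,"wx": 0,"wy": 0,"wz": 0},
  {"gripper": 1,"tx": 0.045,"ty": 0.008,"tz": 0.85,"wx": 0,"wy": 0,"wz": 0},
  {"gripper": 1,"tx": 0.045,"ty": 0.008,"tz": 0.95,"wx": 0,"wy": 0,"wz": 0},
  {"gripper": 1,"tx": 0.045,"ty": 0.008,"tz": 1.03,"wx": 0,"wy": 0,"wz": 0},
  {"gripper": 1,"tx": 0.045,"ty": 0.008,"tz": 1.1,"wx": 0,"wy": 0,"wz": 0},
  {"gripper": 1,"tx": 0.045,"ty": 0.008,"tz": 1.16,"wx": 0,"wy": 0,"wz": 0},
  {"gripper": 1,"tx": 0.045,"ty": 0.008,"tz": 1.22,"wx": 0,"wy": 0,"wz": 0},
  {"gripper": 1,"tx": 0.045,"ty": 0.008,"tz": 1.26,"wx": 0,"wy": 0,"wz": 0},
  {"gripper": 1,"tx": 0.045,"ty": 0.008,"tz": 1.29,"wx": 0,"wy": 0,"wz": 0},
  {"gripper": 1,"tx": 0.045,"ty": 0.008,"tz": 1.29,"wx": 0,"wy": 0,"wz": 0},
  {"gripper": 1,"tx": 0.045,"ty": 0.008,"tz": 1.29,"wx": 0,"wy": 0,"wz": 0},
  {"gripper": 1,"tx": 0.045,"ty": 0.008,"tz": 1.29,"wx": 0,"wy": 0,"wz": 0},
])

```text
time_s: 23.15
tcp_pos: [0.5933, -0.1535, 0.122]
eef_rot: [0.0, 1.0, -0.026, -0.0]
ft_force: [-7.0, 0.1, 9.5]
finger_gap: -0.0001
gripper_force: 4.8
```

```bash
python3 - <<'E'
from h import *
np.set_printoptions(precision=4,suppress=True)
pic,d,K,W=cam("scene"); s=status.state(); print(s["tcp_pos"],s["ft_force"])
P=cloud(d,K,W); o=np.array([.6713,.0229]);q=P.reshape(-1,3); n=-.0529;c=.9986;M=np.array([[c,-n],[n,c]])
st=np.c_[(q[:,:2]-o)@M,q[:,2]]
k=st[(st[:,0]>-.05)&(st[:,0]<.005)&(abs(st[:,1]+.18)<.009)&(st[:,2]>.1)&(st[:,2]<.16)]
if len(k)>10: print(len(k),"arm slope",np.polyfit(k[:,0],k[:,2],1),np.median(k,0))
cv2.imwrite("pics/dial.png",cv2.resize(pic[190:290,160:290,::-1],(780,600),interpolation=cv2.INTER_CUBIC))
E
```

```text
[ 0.5933 -0.1535  0.1219] [-6.6216  1.0786  9.388 ]
194 arm slope [-0.0214  0.1205] [-0.0224 -0.1781  0.1213]
```

View pics/dial.png

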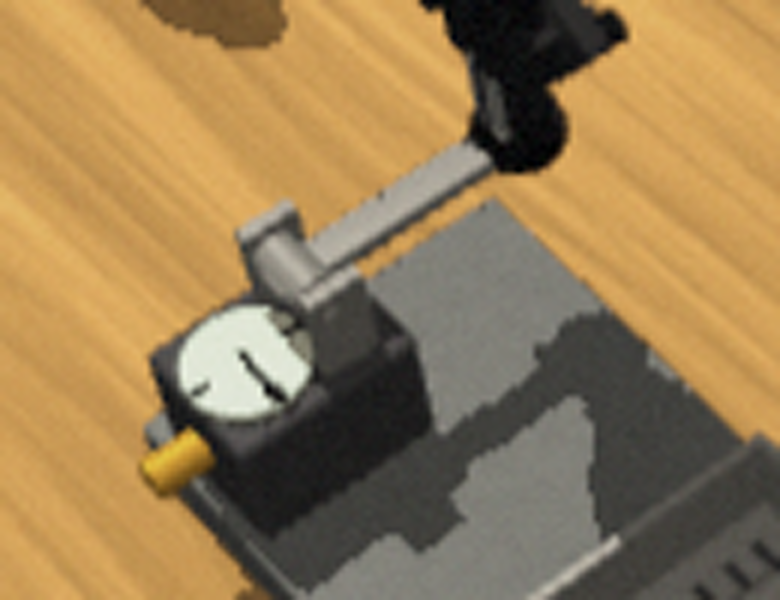

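The dial needle points at the thick middle mark (270,385). The arm slope is about 0.02 rad, near level, with 9.5 N at the fingertips: half travel, held.

```bash
python3 -c "
from bench import job
print(job.job_done())"
```

```text
the job is handed in; nothing more can be done
None
```

The job is handed in: both collars lie flat in the wide tray, the pin lies flat in the narrow tray, and the lever is held at about half travel (fingertips at 122 mm, 9.5 N).

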